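# Run the loose hand nut home on the flask clamp

### The job

On the little flask clamp one of the two hand nuts has been run home, while the other still sits high on the end of its stud with its thread not started. Turn the high nut backward (anticlockwise from above) until it drops into the start of the thread, then turn it forward (clockwise) to its stop, so that it is down on the crossbar with its grip lying along the crossbar like the other one. Leave the nut that is already home alone, do not knock over the small things standing round the clamp, and let go.

Things in the scene. Friction and masses are not known exactly. Their poses are not given: they have to be found in the camera images.
- loose_nut_grip (a point): Middle of the bar grip of the high, unstarted hand nut: a loose round cap nut 45 mm wide, 80 mm tall, 0.12 kg, steel collar below, black above, topped by an upright bar 12 mm thick, 40 long, 34 tall. Cap top 17 mm below this point, the bar's top 17 mm above: grip the upper half. y along the bar, x across it, z up. On either stud. Fingers 2 to 4 mm wider than the bar leave it free to drop.
- home_nut_grip (a point): The same point of the other, identical nut, already home and tight on the other stud 130 mm away; to be left alone.
- clamp: The flask clamp, fixed to the desk: grey base plate 100 x 215 x 8 mm, steel flask in the middle, aluminium crossbar over it. Origin on the desk under the middle, z up, y along the crossbar. Two upright studs at y = +65 and -65 mm. The middle of a nut's grip is 118 mm above the desk when unstarted, 105.5 mm when dropped into the thread, 99.5 mm when home.
- crossbar (a point): Middle of the top of the crossbar (46 x 190 mm, 36 mm above the desk); y along it. Angles of the loose nut's bar from it, anticlockwise: at first 5 to 30 degrees, where forward is soon blocked. Turned back to about 80 (70 to 92) the nut falls 12.5 mm by its weight if held loosely or lowered; back stop about 95. Then 80 forward: it runs down 6 mm more to a stop at 0 to 4 past.
Mind the look-alikes: they are no part of the job. Leave any blue look-alike of the part that bears loose_nut_grip alone.

How it is judged:
By the outcome, as a careful person would: the job done as asked, in the order asked, and still so for the second after the job is handed in, with the robot touching nothing.
It also fails if it takes over 38 s, if anything falls off the work surface, if the arm or the gripper's body presses on something with over 40 N, if the wrist force passes 120 N, or if a joint passes its speed limit or range.

### The arm

A 6-joint arm with a two-finger parallel gripper is mounted at the origin on a cart in front of the work surface, level with it; the furniture and walls round the work are solid. World frame = base frame: x ahead of the robot, y to its left, z up, the work surface at z = 0. Lengths are in mm, angles in rad, forces in N, time in s.
With the tool pointing down it reaches from about 350 to 975 mm from the base axis. Payload 7.1 kg.
Tool frame: the origin (TCP) lies on the centre line of the jaws, within the pads' length; the fingertips stand 17 mm ahead of it and the grasp point (between the pads) lies 2 mm behind it; z points along the fingers, y is the direction in which the jaws open and shut (so a half turn about z gives the same grasp; the last joint's range is limited). The gripper opens to 88 mm and grips with 3 to 60 N. Pads are 20 mm wide; open, the fingers measure 115 mm over their backs; the gripper's body (75 mm by 178 mm) begins 61 mm behind the grasp point.
Start: joints at [-1.341, 0.423, 1.63, -0, 1.089, -0.019], TCP at [153.92, -605.734, 239.675] pointing down, gripper open.
Joint ranges: [-3, 3], [-0.9, 2.11], [0.09, 2.58], [-1.31, 4.45], [0.11, 2.69], [-2.54, 2.54]. Speed limits (rad/s): [2.39, 2.39, 3.01, 3.14, 3.14, 3.14].

### API

Orientations are given as a rotation vector (axis times angle).
In Python, from workcell import ctrl, imaging, workorder gives the robot as it stands. The module is installed in compiled form; this text tells all that it offers.
- The arm moves only by the shell command python3 -m crank 'ROWS' [OPENING]. ROWS is JSON, a list of rows, each an object with "travel": the shift along the tool's x, y, z as a fraction of full scale, a list of three; "turn": the turn about the tool's z as a fraction of full scale. In form: [{"travel": [dx, dy, dz], "turn": turn}, ...]. A call has 1 to 20 rows; each row shifts and turns the pose as measured when the row begins, along the tool's axes as they then stand; what a row does not reach is not made up. Full scale, the value 1, is 5 cm for a shift and 0.1 rad for a turn. A row lasts 1/10 s, in which the tool goes at most 50 mm and 8.59 degrees, less where a joint would pass 70% of its speed; a pose out of reach is approached as far as the arm can. A call with a number of a shift or a turn outside -1 to 1 is refused whole. A call with a gripper value outside its range is refused whole. OPENING is the gripper command: -1 is shut, 1 is fully open, values between are in proportion, set as the call begins (- or left out, the last holds). The fingers move at their own pace and stop on an object; the grip force is fixed at half the most. Time passes only in rows, so rows that do not move let the fingers close. It gives the time, the measured TCP pose, the force and the opening at its end, in the units of the state.
- ctrl.get_obs(): the state, without advancing time (a new reading comes with each control period).
- imaging.get_image(name): name is "side" or "top"; returns the picture (480x640x3 uint8, blue, green, red); there is no depth.
- imaging.camera_info(name): a dict with "camera_matrix" (3x3 intrinsics, pixels), "k1" (the pictures are not rectified: a ray, as slopes to the right and down, at radius r is drawn at 1 + k1 r^2 times it, then the intrinsics apply), "rvec" (rotation vector, rad) and "tvec" (3), from world to camera coordinates, as OpenCV has them. Camera axes: x right, y down, z forward; pixel columns grow to the right and rows downward; lengths in mm; the calibration is good to about 2 mm. A picture is of the moment at which its call begins. camera_info takes no time and is no camera call.
- workorder.close_job(): hands the job in, once; it reports no verdict.
The state is a dict: "t": time; "qpos": joint angles; "qvel": joint speeds; "joint_torque": joint torques, N m; "ee_pos": TCP position; "orientation": TCP orientation; "ft_force": force on the tool from outside, world axes, zero at the start; "moment": the same for the moment, N m; "width": finger opening in mm.
Only numpy, scipy, OpenCV 4.12 (cv2) and the standard library are available. Lean on these libraries where they do the work, as an engineer would, in place of code of your own. Each camera call takes 0.05 s, during which the arm holds its last target.

## Working session

There is one attempt and no reset: what is moved stays moved. The work goes in short steps, Python scripts to look and compute and a shell command to move; the robot and the scene stay as the last step left them, time stands still between calls to the robot, and variables do not carry over. Pictures are saved under pics/ and viewed, and the job is handed in when it is done.

```bash
mkdir -p pics; cat > h.py <<'E'
import numpy as np, cv2
from workcell import ctrl, imaging, workorder
def cam(n):
    i=imaging.camera_info(n); return np.array(i["camera_matrix"],float),float(i["k1"]),np.array(i["rvec"],float).ravel(),np.array(i["tvec"],float).ravel()
def proj(n,P):
    K,k,r,t=cam(n); R=cv2.Rodrigues(r)[0]; c=(R@np.atleast_2d(P).T).T+t
    s=c[:,:2]/c[:,2:]; s=s*(1+k*(s**2).sum(1,keepdims=True)); return s@K[:2,:2].T+K[:2,2]
def ray(n,uv):
    K,k,r,t=cam(n); R=cv2.Rodrigues(r)[0]
    s=cv2.undistortPoints(np.array([[uv]],float),K,np.array([k,0,0,0.]))[0,0]
    d=R.T@np.array([s[0],s[1],1]); return -R.T@t,d
def onz(n,uv,z):
    o,d=ray(n,uv); return o+d*(z-o[2])/d[2]
E
python3 - <<'E'
from h import *
for n in("side","top"):
    cv2.imwrite(f"pics/{n}0.png",imaging.get_image(n)); print(n,cam(n), ray(n,(320,240)))
print(ctrl.get_obs())
E
```

```text
side (array([[550.32755737,   0.        , 320.39047931],
       [  0.        , 550.32755737, 240.05571977],
       [  0.        ,   0.        ,   1.        ]]), -0.06768402554832699, array([ 2.09619911, -0.01335812,  0.01175547]), array([-545.16988781,   59.49170317, 1013.16350199])) (array([ 531.27503857, -854.40788158,  561.23413685]), array([ 0.01322411,  0.8650603 , -0.50149409]))
top (array([[448.39424422,   0.        , 320.0438402 ],
       [  0.        , 448.39424422, 247.73439685],
       [  0.        ,   0.        ,   1.        ]]), -0.10382817048626827, array([ 2.11741748, -2.14643133,  0.16364768]), array([-39.97692843, 574.08974607, 858.63330515])) (array([426.56647305, -55.60389577, 939.88169197]), array([ 0.17932054,  0.00848702, -0.98390532]))
{'t': 0.1, 'qpos': array([-1.34102276e+00,  4.23735978e-01,  1.63062556e+00, -2.05070272e-05,
        1.08862023e+00, -1.89866399e-02]), 'qvel': array([ 0.00048887, -0.0023614 , -0.00093763,  0.00179742,  0.00089182,
       -0.0005048 ]), 'joint_torque': array([-6.16634352e-04, -5.45616710e+01, -2.74321246e+01,  6.45086635e-02,
        1.87926181e-02, -3.39510564e-05]), 'ee_pos': array([ 153.79191445, -605.27334637,  238.99247694]), 'orientation': array([-3.11595240e+00, -3.89588580e-01,  2.57802232e-04]), 'ft_force': array([ 0.0551757 , -0.3799645 , -0.36497203]), 'moment': array([-0.02509044,  0.00804339, -0.00354675]), 'width': 87.92127272549858}
```

View pics/side0.png

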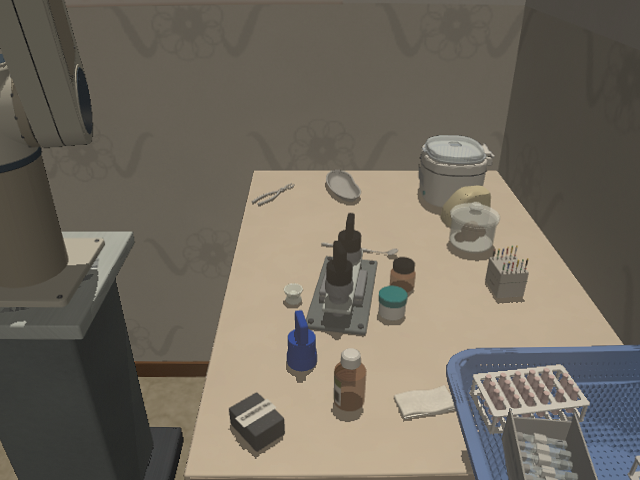

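View pics/top0.png

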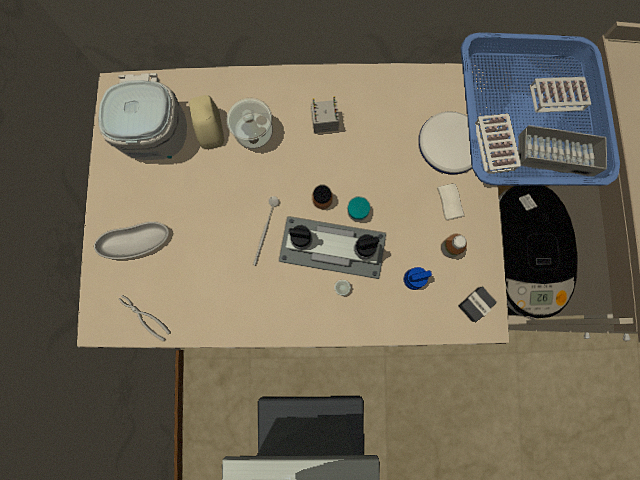

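Candidates: black nut at top (301,236) / side (350,240), black nut at top (369,245) / side (339,270), and the blue look-alike at top (417,278) / side (301,345), which I will leave alone. A close crop should show which black nut is high.

```bash
python3 - <<'E'
from h import *
a=cv2.imread("pics/top0.png")[200:300,260:420]; b=cv2.imread("pics/side0.png")[200:340,280:420]
a=cv2.resize(a,(800,500),interpolation=cv2.INTER_CUBIC); b=cv2.resize(b,(600,600),interpolation=cv2.INTER_CUBIC)
cv2.imwrite("pics/ct.png",a);cv2.imwrite("pics/cs.png",b)
E
```

```text
(no output)
```

View pics/ct.png

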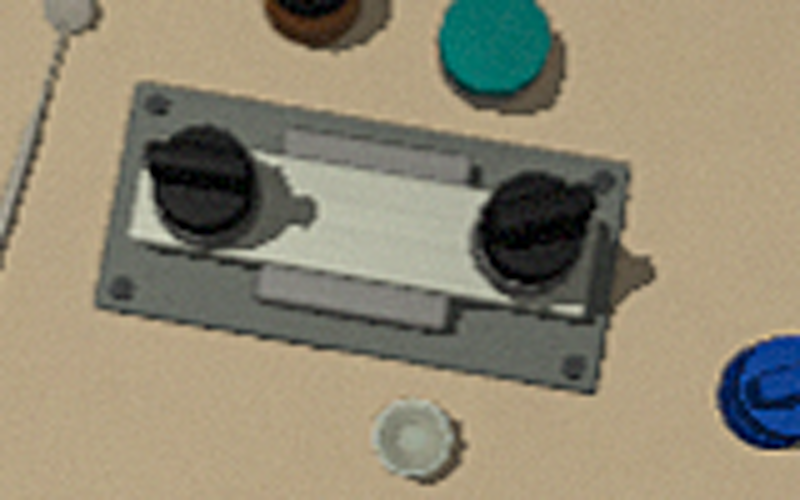

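View pics/cs.png

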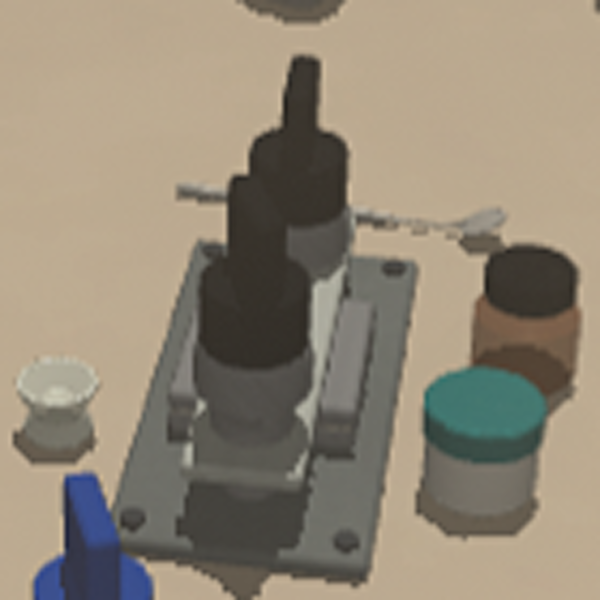

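```bash
python3 - <<'E'
from h import *
c=np.array([(137,83),(629,162),(596,392),(96,308)],float)/5+[260,200]-0.4
W=np.array([onz("top",u,8) for u in c]); print(W.round(1))
m=W.mean(0); d=(W[0]-W[1])+(W[3]-W[2]); d/=np.linalg.norm(d); print("centre",m,"yaw of y axis deg",np.degrees(np.arctan2(d[1],d[0])))
print("lens",np.linalg.norm(W[0]-W[1]),np.linalg.norm(W[1]-W[2]))
for s in(1,-1):
  for z in (99.5,118):
    P=m+d*65*s; P[2]=z
    print(s,z,P.round(1),proj("top",P).round(1),((proj("top",P)+.4-[260,200])*5).round(),((proj("side",P)+.4-[280,200])*600/140).round())
# bar-end measured on the top image, z of bar top
for nm,z,e in(("loose",135,[(490,238),(583,200)]),("home",116.5,[(150,165),(250,187)])):
    Q=[onz("top",np.array(x)/5+[260,200]-.4,z) for x in e]; v=Q[0]-Q[1]
    print(nm,np.round(Q,1),np.degrees(np.arctan2(v[1],v[0])),np.linalg.norm(v))
E
```

```text
[[ 649.1   22.2    8. ]
 [ 611.6 -186.4    8. ]
 [ 514.1 -169.1    8. ]
 [ 552.4   39.5    8. ]]
centre [581.82923245 -73.45020476   8.        ] yaw of y axis deg 79.70887772414297
lens 211.9950815894063 99.03434712475453
1 99.5 [593.4  -9.5  99.5] [[299.6 233.2]] [[200. 168.]] [[294. 113.]]
1 118 [593.4  -9.5 118. ] [[299.  231.3]] [[197. 159.]] [[295.  73.]]
-1 99.5 [ 570.2 -137.4   99.5] [[366.9 244.3]] [[536. 223.]] [[250. 283.]]
-1 118 [ 570.2 -137.4  118. ] [[367.8 242.6]] [[541. 215.]] [[251. 239.]]
loose [[ 559.  -116.9  135. ]
 [ 572.5 -151.2  135. ]] 111.54779154889994 36.9310934477891
home [[591.6   8.3 116.5]
 [582.6 -29.1 116.5]] 76.54540540351036 38.47711203782336
```

```bash
cat > ov.py <<'E'
from h import *
def box(c,yaw,z):
    y=np.array([np.cos(yaw),np.sin(yaw),0]); x=np.array([y[1],-y[0],0]); out=[]
    for dz in(-17,17):
        out.append(np.array([np.array([c[0],c[1],z+dz])+x*a*6+y*b*20 for a,b in((1,1),(1,-1),(-1,-1),(-1,1))]))
    return out
def cyl(c,z):
    t=np.linspace(0,2*np.pi,40); return np.c_[c[0]+22.5*np.cos(t),c[1]+22.5*np.sin(t),0*t+z-17]
def draw(n,img,roi,s,items,gain=3):
    x0,y0,w,h=roi
    im=cv2.resize(img[y0:y0+h,x0:x0+w],(w*s,h*s),interpolation=cv2.INTER_CUBIC)
    im=np.clip(im.astype(float)*gain,0,255).astype(np.uint8); im0=im.copy()
    for c,yaw,z in items:
        for P,col in list(zip(box(c,yaw,z),((0,255,255),(0,255,0))))+[(cyl(c,z),(255,0,255))]:
            p=((proj(n,P)-[x0,y0]+.5)*s).astype(np.int32); cv2.polylines(im,[p],True,col,1)
    return np.hstack([im0,im])
E
python3 - <<'E'
from ov import *
r=np.radians
it=[((570.2,-137.4),r(105),118),((593.4,-9.5),r(78),99.5)]
t=cv2.imread("pics/top0.png");s=cv2.imread("pics/side0.png")
a=draw("top",t,(345,220,40,40),10,it[:1]);b=draw("top",t,(280,215,40,40),10,it[1:])
cv2.imwrite("pics/o1.png",a);
cv2.imwrite("pics/o2.png",draw("side",s,(310,205,60,90),6,it,2)); cv2.imwrite("pics/o3.png",b)
E
```

```text
(no output)
```

View pics/o1.png

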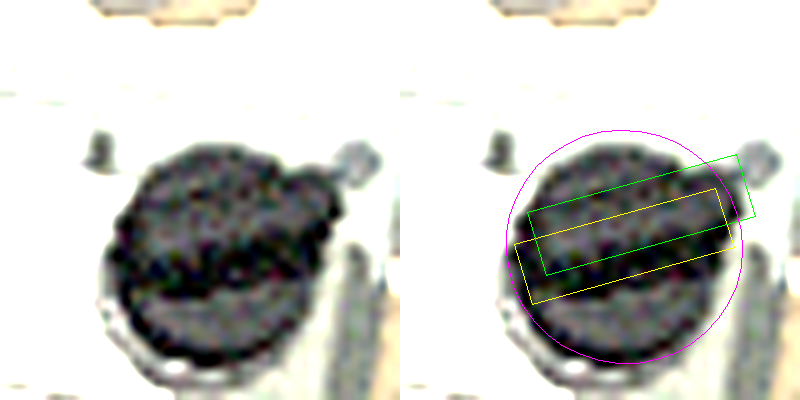

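View pics/o2.png

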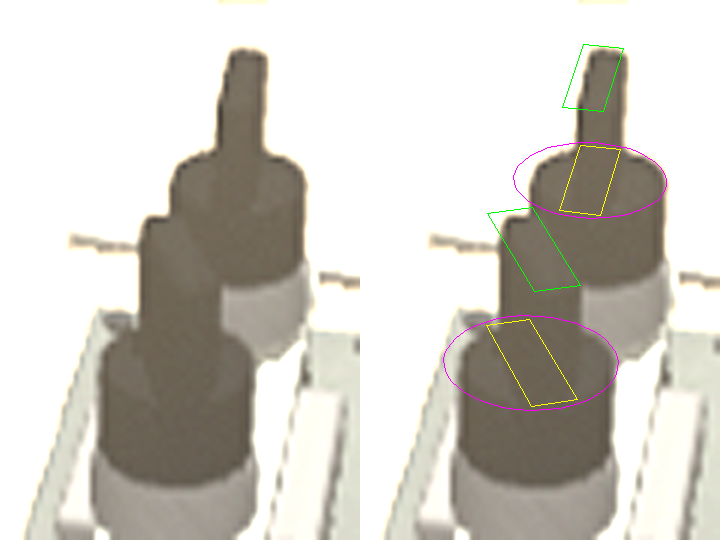

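View pics/o3.png

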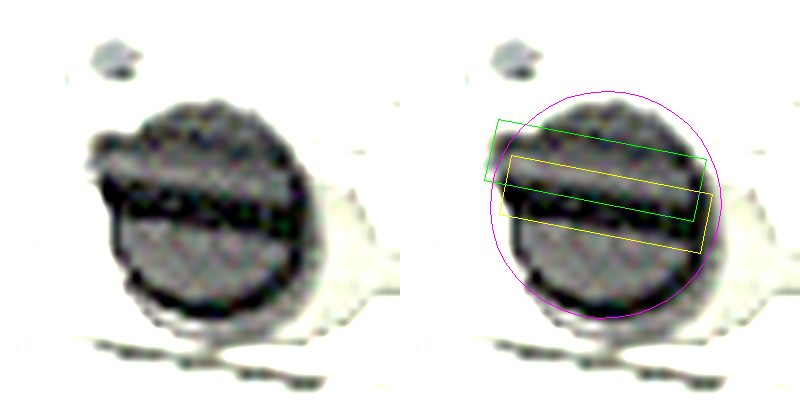

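The two black nuts are clearly told apart. The one at top (368,245) / side (339,270) sits higher, its bar is skewed about 20-28° from the crossbar, and its threadless gap shows, so it is the loose nut. The one at top (301,236) lies along the bar, so it is home. Loose stud is at about (570,-137). I'll turn the wrist first, staying high.

```bash
python3 -m crank '[{"travel":[0,0,0],"turn":-1},{"travel":[0,0,0],"turn":-1},{"travel":[0,0,0],"turn":-1},{"travel":[0,0,0],"turn":-1},{"travel":[0,0,0],"turn":-1},{"travel":[0,0,0],"turn":-1},{"travel":[0,0,0],"turn":-1},{"travel":[0,0,0],"turn":-1},{"travel":[0,0,0],"turn":-1},{"travel":[0,0,0],"turn":-1},{"travel":[0,0,0],"turn":-1},{"travel":[0,0,0],"turn":-1},{"travel":[0,0,0],"turn":-1},{"travel":[0,0,0],"turn":-1},{"travel":[0,0,0],"turn":-1},{"travel":[0,0,0],"turn":-0.5}]' 1
cat > st.py <<'E'
from h import *
import sys
from scipy.spatial.transform import Rotation as Ro
o=ctrl.get_obs(); R=Ro.from_rotvec(o["orientation"]).as_matrix(); p=o["ee_pos"]
print("t",o["t"],"p",p.round(1),"yawx",np.degrees(np.arctan2(R[1,0],R[0,0])).round(2),"tilt",R[:,2].round(3),"F",o["ft_force"].round(1),"M",o["moment"].round(2),"w",round(o["width"],2),"q6",o["qpos"][5].round(2))
if len(sys.argv)>3:
    d=R.T@(np.array(list(map(float,sys.argv[1:4])))-p); print("tool shift mm",d.round(1),"units",(d/50).round(2))
E
python3 st.py 570 -137 235
```

```text
t: 1.7
ee_pos: [152.6, -600.3, 231.3]
orientation: [-1.866, -2.511, -0.017]
ft_force: [-0.6, -0.3, 0.0]
width: 88.2
t 1.7 p [ 152.6 -600.3  231.3] yawx 106.77 tilt [-0.004  0.016 -1.   ] F [-0.6 -0.3  0. ] M [-0.02 -0.09 -0.03] w 88.16 q6 -1.63
tool shift mm [323.1 533.3   2.2] units [ 6.46 10.67  0.04]
```

```bash
python3 -m crank '[{"travel":[0.4,0.66,-0.02],"turn":0},{"travel":[0.4,0.66,-0.02],"turn":0},{"travel":[0.4,0.66,-0.02],"turn":0},{"travel":[0.4,0.66,-0.02],"turn":0},{"travel":[0.4,0.66,-0.02],"turn":0},{"travel":[0.4,0.66,-0.02],"turn":0},{"travel":[0.4,0.66,-0.02],"turn":0},{"travel":[0.4,0.66,-0.02],"turn":0},{"travel":[0.4,0.66,-0.02],"turn":0},{"travel":[0.4,0.66,-0.02],"turn":0},{"travel":[0.4,0.66,-0.02],"turn":0},{"travel":[0.4,0.66,-0.02],"turn":0}]'; python3 st.py 570 -137 235
```

```text
t: 2.9
ee_pos: [469.1, -245.0, 244.5]
orientation: [-1.871, -2.501, -0.018]
ft_force: [-0.1, -0.7, -0.1]
width: 87.8
t 2.9 p [ 469.1 -245.   244.5] yawx 106.39 tilt [-0.007  0.02  -1.   ] F [-0.1 -0.7 -0.1] M [-0.05 -0.08 -0.02] w 87.85 q6 -0.81
tool shift mm [ 74.9 127.3  10.9] units [1.5  2.55 0.22]
```

```bash
python3 - <<'E'
from h import *
# fit loose-nut bar: capsule silhouette in both views, cap radius free ; simple render score
from scipy.optimize import minimize
t=cv2.imread("pics/top0.png");s=cv2.imread("pics/side0.png")
def pts(c,yaw,z):
    y=np.array([np.cos(yaw),np.sin(yaw)]);x=np.array([y[1],-y[0]])
    a=np.linspace(0,2*np.pi,24)
    rr=np.array([14*np.sign(np.cos(q))*y+6*(np.cos(q)*y+np.sin(q)*x) for q in a])
    bar=np.vstack([np.c_[rr+c,np.full(24,z+d)] for d in(-17,17)])
    ci=np.c_[np.cos(a),np.sin(a)]
    return bar,lambda r,z0,z1:np.vstack([np.c_[ci*r+c,np.full(24,zz)] for zz in(z0,z1)])
def mask(n,shape,P):
    p=proj(n,P); m=np.zeros((shape[0]*4,shape[1]*4),np.uint8)
    cv2.fillConvexPoly(m,cv2.convexHull(((p+.5)*4).astype(np.int32)),255); return m
def fit(z,c0,yaws):
    best=[]
    for n,img,roi in(("top",t,None),("side",s,None)):
        dark=(img.max(2)<85)
        res=[]
        for yaw in yaws:
          for dx in np.arange(-4,4.1,1):
            for dy in np.arange(-4,4.1,1):
              bar,cy=pts(np.array(c0)+[dx,dy],np.radians(yaw),z)
              m=mask(n,(480,640),bar)|mask(n,(480,640),cy(21,z-17,z-40))
              u=proj(n,[[*c0,z]])[0].astype(int); y0,x0=u[1]-28,u[0]-14
              mm=cv2.resize(m[4*y0:4*(y0+ (34 if n=='side' else 45)),4*x0:4*(x0+28)],(28,34 if n=='side' else 45),interpolation=cv2.INTER_AREA)/255.
              d=dark[y0:y0+mm.shape[0],x0:x0+28]
              res.append((np.abs(mm-d).sum(),yaw,dx,dy))
        res.sort(); print(n,[tuple(np.round(r,1)) for r in res[:5]])
fit(118,(570,-137),range(84,116,3))
fit(99.5,(593,-9.5),range(66,90,3))
E
```

```text
top [(np.float64(193.6), np.float64(111.0), np.float64(-2.0), np.float64(0.0)), (np.float64(193.6), np.float64(114.0), np.float64(-2.0), np.float64(0.0)), (np.float64(193.8), np.float64(108.0), np.float64(-2.0), np.float64(0.0)), (np.float64(194.7), np.float64(114.0), np.float64(-3.0), np.float64(0.0)), (np.float64(194.8), np.float64(105.0), np.float64(-2.0), np.float64(0.0))]Traceback (most recent call last):
  File "<stdin>", line 30, in <module>
  File "<stdin>", line 24, in fit
  File "<stdin>", line 13, in mask
  File "h.py", line 6, in proj
    K,k,r,t=cam(n); R=cv2.Rodrigues(r)[0]; c=(R@np.atleast_2d(P).T).T+t
            ~~~^^^
  File "h.py", line 4, in cam
    i=imaging.camera_info(n); return np.array(i["camera_matrix"],float),float(i["k1"]),np.array(i["rvec"],float).ravel(),np.array(i["tvec"],float).ravel()
ValueError: time passes only in moves, steps and waits
```

```bash
python3 - <<'E'
import re
s=open('h.py').read()
import numpy as np
from h import *
d={n:{k:(np.array(v).tolist() if not np.isscalar(v) else float(v)) for k,v in imaging.camera_info(n).items()} for n in("side","top")}
import json; json.dump(d,open('cams.json','w'))
open('h.py','w').write(s.replace('i=imaging.camera_info(n);','i=CI[n];').replace('def cam','import json\nCI=json.load(open("cams.json"))\ndef cam',1))
E
python3 -m crank '[{"travel":[0.4,0.68,0.1],"turn":0},{"travel":[0.4,0.68,0.2],"turn":0},{"travel":[0.3,0.5,0.3],"turn":0},{"travel":[0.2,0.3,0.3],"turn":0},{"travel":[0.1,0.15,0.3],"turn":0},{"travel":[0,0,0],"turn":0}]'; python3 st.py 569.5 -137 160
```

```text
t: 3.5
ee_pos: [565.3, -135.4, 183.0]
orientation: [-1.864, -2.507, -0.018]
ft_force: [0.7, 0.8, 0.3]
width: 87.8
t 3.5 p [ 565.3 -135.4  183. ] yawx 106.73 tilt [-0.007  0.02  -1.   ] F [0.7 0.8 0.3] M [-0.04 -0.09 -0.01] w 87.79 q6 -0.57
tool shift mm [-3.2  3.5 23. ] units [-0.06  0.07  0.46]
```

```bash
python3 -m crank '[{"travel":[-0.06,0.07,0.2],"turn":0},{"travel":[0,0,0.2],"turn":0},{"travel":[0,0,0.2],"turn":0},{"travel":[0,0,0],"turn":0}]'; python3 st.py 569.5 -137 126; python3 - <<'E'
from ov import *
for n in("top","side"):
    im=imaging.get_image(n); cv2.imwrite(f"pics/{n}1.png",im)
t=cv2.imread("pics/top1.png");s=cv2.imread("pics/side1.png")
cv2.imwrite("pics/p1.png",np.hstack([cv2.resize(t[190:290,310:430],(400,333)),cv2.resize(s[170:330,270:430],(333,333))]))
E
```

```text
t: 3.9
ee_pos: [568.1, -139.4, 151.0]
orientation: [-1.868, -2.504, -0.017]
ft_force: [-0.5, 0.5, -0.3]
width: 87.7
t 3.9 p [ 568.1 -139.4  151. ] yawx 106.57 tilt [-0.008  0.019 -1.   ] F [-0.5  0.5 -0.3] M [-0.06 -0.15 -0.04] w 87.66 q6 -0.57
tool shift mm [ 1.4  2.1 25. ] units [0.03 0.04 0.5 ]
```

View pics/p1.png

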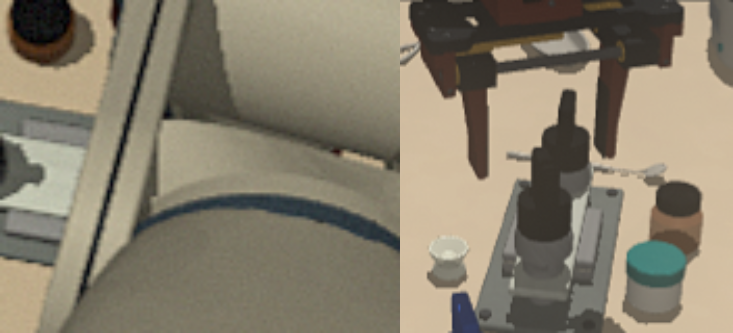

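Side view: the fingers straddle the loose nut's bar (fingers at 478 and 605, bar at 543 in the crop), and the wrist hides the top view. Next: descend and close to a loose 15 mm.

```bash
python3 -m crank '[{"travel":[0.03,0.04,0.16],"turn":0},{"travel":[0,0,0.16],"turn":0},{"travel":[0,0,0.14],"turn":0},{"travel":[0,0,0],"turn":0}]'; python3 st.py 569.5 -137 126; python3 -m crank '[{"travel":[0,0,-0.01],"turn":0},{"travel":[0,0,-0.01],"turn":0},{"travel":[0,0,-0.01],"turn":0},{"travel":[0,0,-0.01],"turn":0},{"travel":[0,0,-0.01],"turn":0}]' -0.64;python3 st.py 569.5 -137 126
```

```text
t: 4.4
ee_pos: [571.0, -137.4, 128.6]
orientation: [-1.87, -2.507, -0.02]
ft_force: [0.0, 0.6, -0.1]
width: 87.7
t 4.4 p [ 571.  -137.4  128.6] yawx 106.55 tilt [-0.003  0.018 -1.   ] F [ 0.   0.6 -0.1] M [-0.04 -0.13 -0.02] w 87.69 q6 -0.57
tool shift mm [ 0.7 -1.3  2.6] units [ 0.01 -0.03  0.05]
t: 4.9
ee_pos: [571.3, -137.4, 131.5]
orientation: [-1.87, -2.508, -0.02]
ft_force: [-0.6, -0.8, 0.5]
width: 51.3
t 4.9 p [ 571.3 -137.4  131.5] yawx 106.56 tilt [-0.003  0.018 -1.   ] F [-0.6 -0.8  0.5] M [-0.02 -0.13  0.01] w 51.29 q6 -0.57
tool shift mm [ 0.8 -1.6  5.6] units [ 0.02 -0.03  0.11]
```

```bash
python3 -m crank '[{"travel":[0,0,0.08],"turn":0},{"travel":[0,0,0.05],"turn":0},{"travel":[0,0,0],"turn":0},{"travel":[0,0,0],"turn":0},{"travel":[0,0,0],"turn":0}]';python3 st.py 569.5 -137 126; python3 -m crank '[{"travel":[0,0,0],"turn":0},{"travel":[0,0,0],"turn":0}]';python3 st.py 569.5 -137 126;  python3 - <<'E'
from h import *
s=imaging.get_image("side")
cv2.imwrite("pics/p2.png",cv2.resize(s[180:300,290:410],(600,600),interpolation=cv2.INTER_CUBIC))
E
```

```text
t: 5.4
ee_pos: [571.3, -137.2, 124.6]
orientation: [-1.87, -2.508, -0.02]
ft_force: [-0.5, 0.2, 0.6]
width: 16.5
t 5.4 p [ 571.3 -137.2  124.6] yawx 106.57 tilt [-0.003  0.018 -1.   ] F [-0.5  0.2  0.6] M [-0.03 -0.13 -0.02] w 16.53 q6 -0.57
tool shift mm [ 0.8 -1.7 -1.4] units [ 0.02 -0.03 -0.03]
t: 5.6
ee_pos: [571.3, -137.3, 124.6]
orientation: [-1.871, -2.508, -0.02]
ft_force: [0.2, 0.1, 1.3]
width: 15.7
t 5.6 p [ 571.3 -137.3  124.6] yawx 106.56 tilt [-0.003  0.018 -1.   ] F [0.2 0.1 1.3] M [-0.07 -0.13 -0.05] w 15.68 q6 -0.57
tool shift mm [ 0.8 -1.7 -1.3] units [ 0.02 -0.03 -0.03]
```

View pics/p2.png

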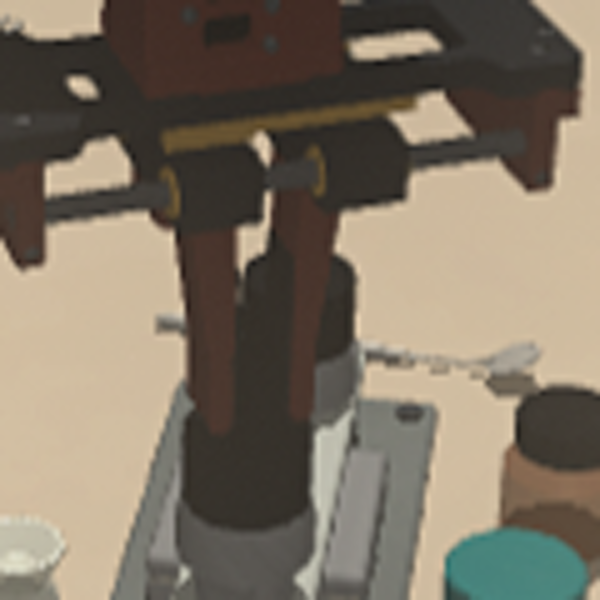

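Side view: both fingertips are either side of the loose bar just above the cap (fingertips at crop y≈430), gap 15.7 mm with near-zero force. Now turn back (CCW).

```bash
python3 -m crank '[{"travel":[-0.005,0,0],"turn":-0.5},{"travel":[0,0,0],"turn":-0.6},{"travel":[0,0,0],"turn":-0.6},{"travel":[0,0,0],"turn":-0.6},{"travel":[0,0,0],"turn":-0.6},{"travel":[0,0,0],"turn":-0.6},{"travel":[0,0,0],"turn":-0.5}]';python3 st.py 570 -137 125
```

```text
t: 6.35
ee_pos: [571.5, -137.4, 124.9]
orientation: [-1.315, -2.842, -0.024]
ft_force: [0.2, 0.1, 0.7]
width: 15.7
t 6.35 p [ 571.5 -137.4  124.9] yawx 130.36 tilt [-0.002  0.018 -1.   ] F [0.2 0.1 0.7] M [ 0.01 -0.12  0.  ] w 15.66 q6 -0.98
tool shift mm [ 1.3 -0.9 -0.1] units [ 0.03 -0.02 -0.  ]
```

```bash
python3 -m crank '[{"travel":[0,0,0],"turn":-0.6},{"travel":[0,0,0],"turn":-0.6},{"travel":[0,0,0],"turn":-0.6},{"travel":[0,0,0],"turn":-0.6},{"travel":[0,0,0],"turn":-0.6},{"travel":[0,0,0],"turn":-0.6},{"travel":[0,0,0],"turn":-0.5},{"travel":[0,0,0],"turn":-0.4},{"travel":[0,0,0],"turn":0}]';python3 st.py 570 -137 125
python3 - <<'E'
from h import *
s=imaging.get_image("side")
cv2.imwrite("pics/p3.png",cv2.resize(s[180:300,290:410],(600,600),interpolation=cv2.INTER_CUBIC))
E
```

```text
t: 7.25
ee_pos: [571.8, -137.5, 125.4]
orientation: [-0.617, -3.075, -0.027]
ft_force: [0.1, -0.6, 0.1]
width: 15.8
t 7.25 p [ 571.8 -137.5  125.4] yawx 157.3 tilt [-0.002  0.018 -1.   ] F [ 0.1 -0.6  0.1] M [ 0.04 -0.13  0.01] w 15.82 q6 -1.45
tool shift mm [ 1.8 -0.2  0.4] units [ 0.04 -0.    0.01]
```

View pics/p3.png

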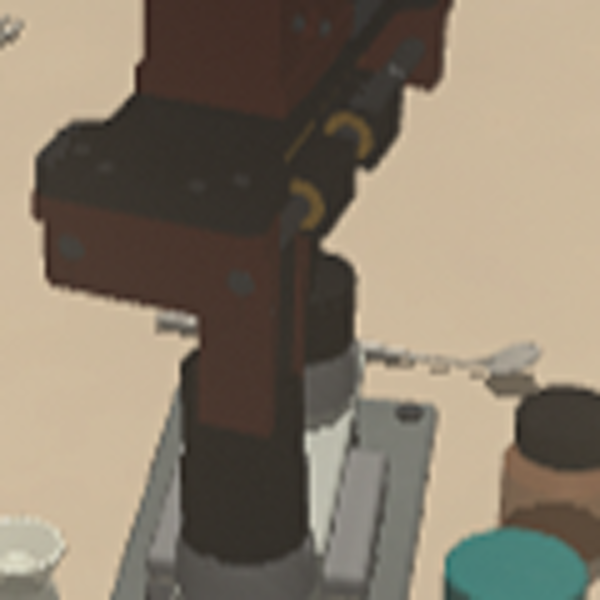

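The black/collar boundary moved from crop y≈525 to ≈560, about 7 px or 12.5 mm, so the nut has dropped. I'll lower the fingers, narrow to 13.6 mm, and check.

```bash
python3 -m crank '[{"travel":[0,0,0.1],"turn":0},{"travel":[0,0,0.1],"turn":0},{"travel":[0,0,0.04],"turn":0},{"travel":[0,0,0],"turn":0},{"travel":[0,0,0],"turn":0}]' -0.69;python3 st.py 570 -137 113
python3 - <<'E'
from h import *
s=imaging.get_image("side")
cv2.imwrite("pics/p4.png",cv2.resize(s[180:300,290:410],(600,600),interpolation=cv2.INTER_CUBIC))
E
```

```text
t: 7.8
ee_pos: [572.8, -137.7, 113.5]
orientation: [-0.625, -3.076, -0.027]
ft_force: [-0.5, -0.2, 0.7]
width: 13.5
t 7.8 p [ 572.8 -137.7  113.5] yawx 157.04 tilt [ 0.001  0.017 -1.   ] F [-0.5 -0.2  0.7] M [ 0.02 -0.19 -0.02] w 13.45 q6 -1.45
tool shift mm [ 2.9 -0.4  0.5] units [ 0.06 -0.01  0.01]
```

View pics/p4.png

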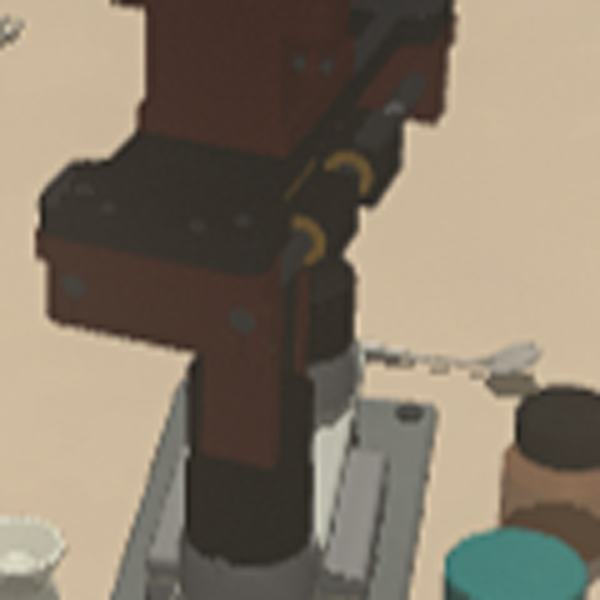

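```bash
python3 -m crank '[{"travel":[0.03,0,0],"turn":0.5},{"travel":[0,0,0],"turn":0.6},{"travel":[0,0,0],"turn":0.6},{"travel":[0,0,0.01],"turn":0.6},{"travel":[0,0,0.01],"turn":0.6},{"travel":[0,0,0.01],"turn":0.6},{"travel":[0,0,0.01],"turn":0.6},{"travel":[0,0,0.01],"turn":0.6},{"travel":[0,0,0.01],"turn":0.6},{"travel":[0,0,0.01],"turn":0.6}]';python3 st.py 570.5 -137 110
```

```text
t: 8.85
ee_pos: [569.6, -136.1, 108.8]
orientation: [-1.521, -2.736, -0.023]
ft_force: [-0.9, 0.5, 0.0]
width: 13.7
t 8.85 p [ 569.6 -136.1  108.8] yawx 121.86 tilt [-0.003  0.019 -1.   ] F [-0.9  0.5  0. ] M [-0.02 -0.14 -0.01] w 13.71 q6 -0.84
tool shift mm [-1.2  0.2 -1.2] units [-0.02  0.   -0.02]
```

```bash
python3 -m crank '[{"travel":[-0.02,0,0],"turn":0.6},{"travel":[0,0,0],"turn":0.6},{"travel":[0,0,0],"turn":0.6},{"travel":[0,0,0],"turn":0.6},{"travel":[0,0,0],"turn":0.6},{"travel":[0,0,0],"turn":0.6},{"travel":[0,0,0],"turn":0.6},{"travel":[0,0,0],"turn":0.6},{"travel":[0,0,0],"turn":0.6}]';python3 st.py 570.5 -137 110
```

```text
t: 9.75
ee_pos: [569.6, -135.9, 107.8]
orientation: [-2.218, -2.201, -0.017]
ft_force: [0.9, 0.2, 0.2]
width: 13.6
t 9.75 p [ 569.6 -135.9  107.8] yawx 89.56 tilt [-0.004  0.02  -1.   ] F [0.9 0.2 0.2] M [-0.01 -0.24  0.05] w 13.6 q6 -0.27
tool shift mm [-1.1  0.9 -2.2] units [-0.02  0.02 -0.04]
```

```bash
for i in 1; do python3 -m crank '[{"travel":[-0.01,0.01,-0.02],"turn":0.5},{"travel":[0,0,0],"turn":0.5},{"travel":[0,0,0],"turn":0.4},{"travel":[0,0,0],"turn":0.3}]'; done;python3 st.py 570.5 -137 109;python3 -m crank '[{"travel":[0,0,0],"turn":0.3},{"travel":[0,0,0],"turn":0.3}]';python3 st.py 570.5 -137 109
```

```text
t: 10.15
ee_pos: [570.0, -136.0, 108.7]
orientation: [-2.404, -1.994, -0.015]
ft_force: [-0.1, -0.3, 0.4]
width: 14.0
t 10.15 p [ 570.  -136.   108.7] yawx 79.34 tilt [-0.005  0.02  -1.   ] F [-0.1 -0.3  0.4] M [-0.03 -0.08  0.04] w 13.95 q6 -0.1
tool shift mm [-0.9  0.6 -0.3] units [-0.02  0.01 -0.01]
t: 10.35
ee_pos: [570.1, -135.9, 108.7]
orientation: [-2.465, -1.917, -0.014]
ft_force: [0.5, -0.4, 0.7]
width: 13.7
t 10.35 p [ 570.1 -135.9  108.7] yawx 75.75 tilt [-0.005  0.021 -1.   ] F [ 0.5 -0.4  0.7] M [-0.1  -0.11 -0.06] w 13.74 q6 -0.03
tool shift mm [-1.   0.7 -0.3] units [-0.02  0.01 -0.01]
```

```bash
python3 -m crank '[{"travel":[0,0,0],"turn":0.3},{"travel":[0,0,0],"turn":0.3}]';python3 st.py;python3 -m crank '[{"travel":[0,0,0],"turn":0.3},{"travel":[0,0,0],"turn":0.3}]';python3 st.py
```

```text
t: 10.55
ee_pos: [570.1, -135.7, 108.7]
orientation: [-2.523, -1.839, -0.013]
ft_force: [0.3, 0.9, 0.7]
width: 13.4
t 10.55 p [ 570.1 -135.7  108.7] yawx 72.16 tilt [-0.005  0.021 -1.   ] F [0.3 0.9 0.7] M [-0.02 -0.16  0.01] w 13.38 q6 0.03
t: 10.75
ee_pos: [570.2, -135.5, 108.7]
orientation: [-2.579, -1.759, -0.013]
ft_force: [-0.3, -0.0, -0.3]
width: 13.6
t 10.75 p [ 570.2 -135.5  108.7] yawx 68.57 tilt [-0.004  0.021 -1.   ] F [-0.3 -0.  -0.3] M [ 0.09 -0.21  0.03] w 13.58 q6 0.09
```

```bash
python3 - <<'E'
from h import *
s=imaging.get_image("side");t=imaging.get_image("top")
cv2.imwrite("pics/p5.png",cv2.resize(s[180:300,290:410],(600,600),interpolation=cv2.INTER_CUBIC))
E
python3 st.py
```

```text
t 10.85 p [ 570.2 -135.5  108.7] yawx 68.63 tilt [-0.004  0.021 -1.   ] F [ 0.6 -0.   0.2] M [ 0.03 -0.15  0.06] w 13.8 q6 0.09
```

View pics/p5.png

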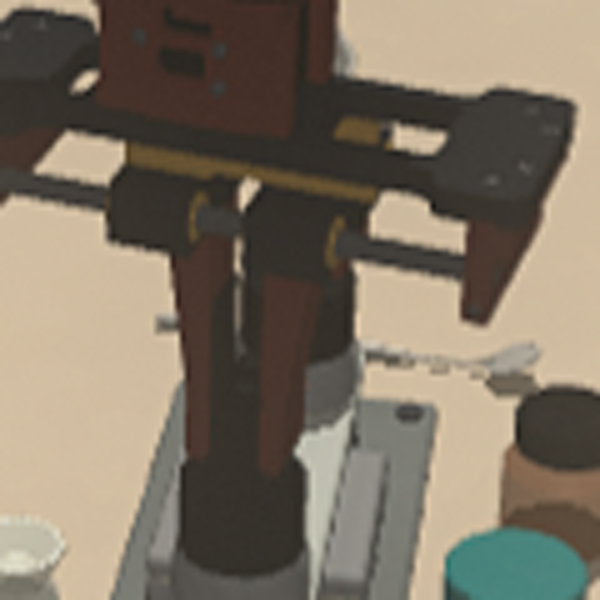

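The black/collar boundary is now at y≈577, another 3.4 px or about 6 mm lower, so the nut has run down. I'll press on lightly until torque shows.

```bash
python3 -m crank '[{"travel":[0,0,0],"turn":0.3}]';python3 st.py;python3 -m crank '[{"travel":[0,0,0],"turn":0.3}]';python3 st.py;python3 -m crank '[{"travel":[0,0,0],"turn":0.3}]';python3 st.py
```

```text
t: 10.95
ee_pos: [570.3, -135.3, 108.7]
orientation: [-2.604, -1.722, -0.013]
ft_force: [-0.3, 1.2, 0.4]
width: 13.4
t 10.95 p [ 570.3 -135.3  108.7] yawx 66.94 tilt [-0.004  0.021 -1.   ] F [-0.3  1.2  0.4] M [ 0.13 -0.27  0.01] w 13.44 q6 0.12
t: 11.05
ee_pos: [570.5, -135.1, 108.8]
orientation: [-2.63, -1.681, -0.013]
ft_force: [0.9, 0.2, -0.1]
width: 13.7
t 11.05 p [ 570.5 -135.1  108.8] yawx 65.18 tilt [-0.004  0.021 -1.   ] F [ 0.9  0.2 -0.1] M [ 0.2  -0.29  0.04] w 13.68 q6 0.15
t: 11.15
ee_pos: [570.6, -135.0, 108.8]
orientation: [-2.656, -1.64, -0.013]
ft_force: [1.3, 0.5, 0.5]
width: 13.7
t 11.15 p [ 570.6 -135.   108.8] yawx 63.4 tilt [-0.003  0.021 -1.   ] F [1.3 0.5 0.5] M [ 0.17 -0.28  0.16] w 13.73 q6 0.18
```

```bash
python3 -m crank '[{"travel":[0,0,0],"turn":0.2}]';python3 st.py;python3 -m crank '[{"travel":[0,0,0],"turn":0.2}]';python3 st.py; python3 - <<'E'
from h import *
s=imaging.get_image("side");cv2.imwrite("pics/side6.png",s)
cv2.imwrite("pics/p6.png",np.clip(cv2.resize(s[200:300,310:390],(640,800)[:2],interpolation=cv2.INTER_CUBIC)[:600]*2.5,0,255).astype(np.uint8))
E
```

```text
t: 11.25
ee_pos: [570.8, -134.9, 108.8]
orientation: [-2.673, -1.613, -0.013]
ft_force: [1.2, 1.1, 0.5]
width: 13.6
t 11.25 p [ 570.8 -134.9  108.8] yawx 62.21 tilt [-0.003  0.021 -1.   ] F [1.2 1.1 0.5] M [ 0.13 -0.27  0.16] w 13.61 q6 0.2
t: 11.35
ee_pos: [570.8, -134.9, 108.8]
orientation: [-2.689, -1.585, -0.013]
ft_force: [1.3, 0.4, 0.0]
width: 13.6
t 11.35 p [ 570.8 -134.9  108.8] yawx 61.03 tilt [-0.003  0.021 -1.   ] F [1.3 0.4 0. ] M [ 0.15 -0.26  0.29] w 13.63 q6 0.22
```

View pics/p6.png

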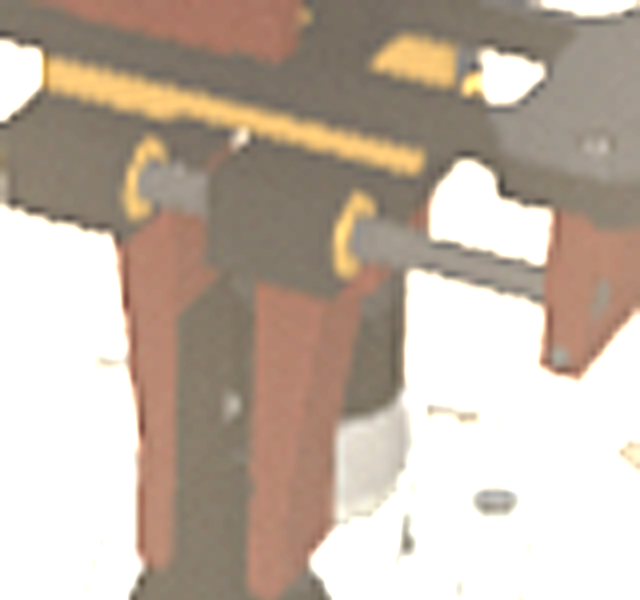

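```bash
python3 -m crank '[{"travel":[0,0,0],"turn":0.2}]';python3 st.py;python3 -m crank '[{"travel":[0,0,0],"turn":0.2},{"travel":[0,0,0],"turn":0.2}]';python3 st.py
```

```text
t: 11.5
ee_pos: [570.8, -134.9, 108.8]
orientation: [-2.706, -1.556, -0.012]
ft_force: [0.8, 0.8, 0.8]
width: 14.0
t 11.5 p [ 570.8 -134.9  108.8] yawx 59.8 tilt [-0.003  0.021 -1.   ] F [0.8 0.8 0.8] M [ 0.14 -0.23  0.35] w 13.99 q6 0.25
t: 11.7
ee_pos: [570.8, -134.9, 108.8]
orientation: [-2.738, -1.499, -0.011]
ft_force: [1.4, 1.7, -0.3]
width: 14.0
t 11.7 p [ 570.8 -134.9  108.8] yawx 57.39 tilt [-0.003  0.021 -1.   ] F [ 1.4  1.7 -0.3] M [ 0.17 -0.34  0.59] w 14.02 q6 0.29
```

Torque has risen steadily to 0.59 Nm and the fingers are being spread, so the nut is at its stop. Back off to unload, open, rise, and look.

```bash
python3 -m crank '[{"travel":[0,0,0],"turn":-0.5},{"travel":[0,0,0],"turn":-0.5},{"travel":[0,0,0],"turn":-0.4},{"travel":[0,0,0],"turn":0}]';python3 st.py; python3 -m crank '[{"travel":[0,0,0],"turn":0},{"travel":[0,0,0],"turn":0},{"travel":[0,0,0],"turn":0},{"travel":[0,0,0],"turn":0}]' -0.2;python3 st.py;python3 -m crank '[{"travel":[0,0,-0.2],"turn":0},{"travel":[0,0,-0.3],"turn":0},{"travel":[0,0,-0.5],"turn":0},{"travel":[0,0,-0.6],"turn":0},{"travel":[0,0,-0.6],"turn":0},{"travel":[0,0,-0.5],"turn":0},{"travel":[0,0,0],"turn":0}]' 1; python3 - <<'E'
from ov import *
s=imaging.get_image("side");cv2.imwrite("pics/side7.png",s)
r=np.radians
it=[((570.2,-137.4),r(78),99.5),((593.4,-9.5),r(78),99.5)]
cv2.imwrite("pics/o7.png",draw("side",s,(310,205,60,90),6,it,2))
E
```

```text
t: 12.1
ee_pos: [570.2, -135.0, 108.7]
orientation: [-2.627, -1.685, -0.012]
ft_force: [1.6, -0.4, 0.2]
width: 13.6
t 12.1 p [ 570.2 -135.   108.7] yawx 65.36 tilt [-0.004  0.021 -1.   ] F [ 1.6 -0.4  0.2] M [ 0.04 -0.21  0.04] w 13.64 q6 0.15
t: 12.5
ee_pos: [569.5, -135.2, 108.4]
orientation: [-2.631, -1.678, -0.01]
ft_force: [0.7, -0.9, 0.3]
width: 35.1
t 12.5 p [ 569.5 -135.2  108.4] yawx 65.07 tilt [-0.006  0.021 -1.   ] F [ 0.7 -0.9  0.3] M [-0.03 -0.02  0.03] w 35.12 q6 0.15
t: 13.2
ee_pos: [570.6, -138.4, 255.0]
orientation: [-2.633, -1.678, -0.013]
ft_force: [0.0, -0.3, 0.1]
width: 86.3
```

View pics/o7.png

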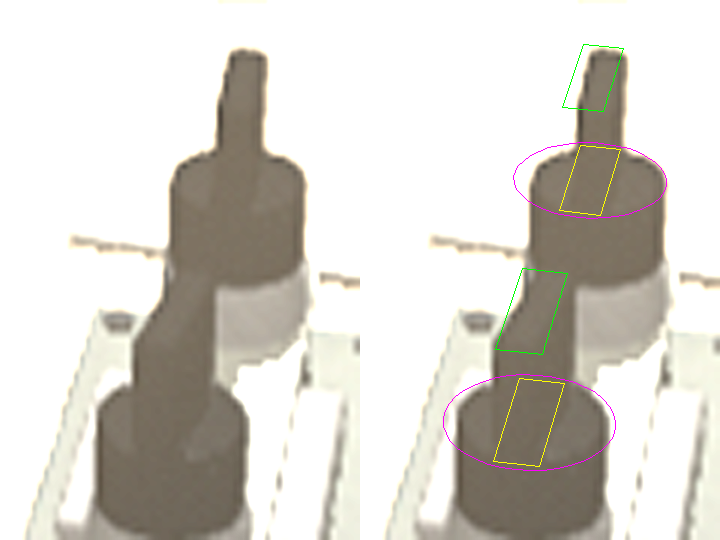

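The nut is down at home height, but its bar looks turned further clockwise than the home one. I'll clear the arm from the top view and measure.

```bash
python3 -m crank '[{"travel":[-0.5,0.23,-0.05],"turn":0},{"travel":[-0.8,0.37,0],"turn":0},{"travel":[-0.8,0.37,0],"turn":0},{"travel":[-0.8,0.37,0],"turn":0},{"travel":[-0.8,0.37,0],"turn":0},{"travel":[-0.8,0.37,0],"turn":0},{"travel":[-0.5,0.2,0],"turn":0},{"travel":[0,0,0],"turn":0}]';python3 st.py; python3 - <<'E'
from ov import *
t=imaging.get_image("top");cv2.imwrite("pics/top8.png",t)
a=cv2.resize(t[200:300,260:420],(800,500),interpolation=cv2.INTER_CUBIC)
cv2.imwrite("pics/ct8.png",np.clip(a*1.8,0,255).astype(np.uint8))
r=np.radians
cv2.imwrite("pics/o8.png",draw("top",t,(345,220,40,40),10,[((569,-137),r(68),99.5)]))
E
```

```text
t: 14.05
ee_pos: [563.2, -419.3, 241.2]
orientation: [-2.62, -1.676, -0.003]
ft_force: [0.5, 0.2, -0.4]
width: 87.9
t 14.05 p [ 563.2 -419.3  241.2] yawx 65.22 tilt [-0.015  0.028 -0.999] F [ 0.5  0.2 -0.4] M [-0.04 -0.13  0.03] w 87.89 q6 -0.23
```

View pics/ct8.png

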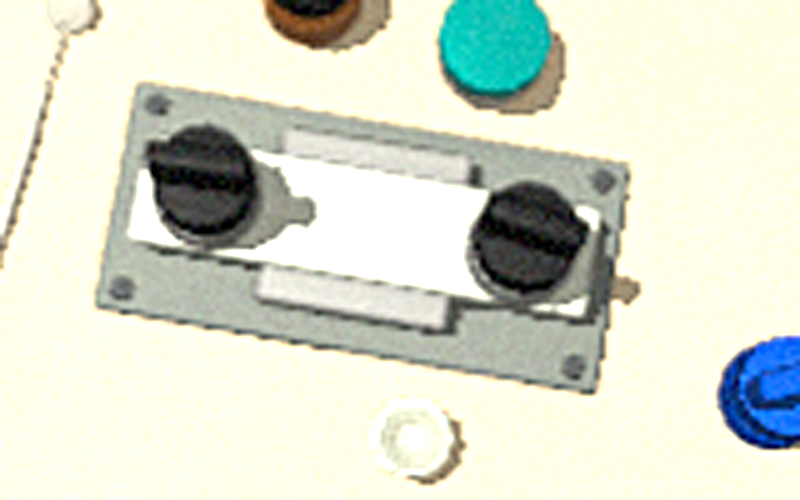

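View pics/o8.png

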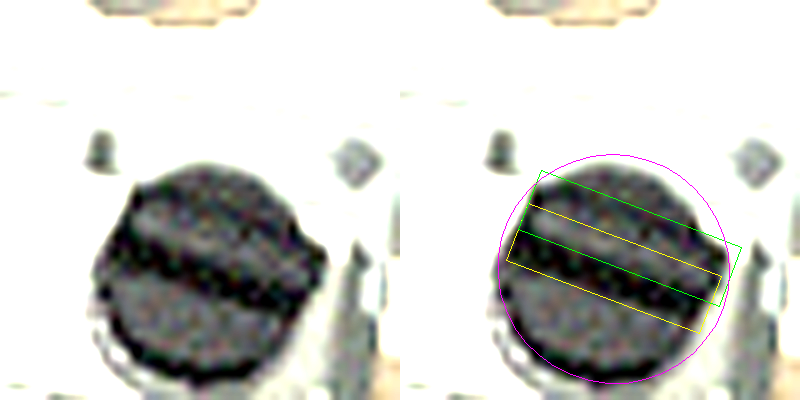

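```bash
cat > rect.py <<'E'
from h import *
def rect(img,n,c,z,yaw,half=30,s=8):
    # image right = along -y' (clamp -y), up = +x'
    y=np.array([np.cos(yaw),np.sin(yaw)]);x=np.array([y[1],-y[0]])
    g=np.arange(-half,half,1/s); U,V=np.meshgrid(g,g)
    W=np.array(c)[None,None]-U[...,None]*y-V[...,None]*x
    P=np.concatenate([W,np.full(U.shape+(1,),float(z))],-1).reshape(-1,3)
    p=proj(n,P).reshape(*U.shape,2).astype(np.float32)
    return np.clip(cv2.remap(img,p[...,0],p[...,1],cv2.INTER_CUBIC)*1.0,0,255)
E
python3 - <<'E'
from rect import *
import glob
t=cv2.imread("pics/top8.png"); yaw=np.radians(79.7)
out=[]
for c in((593.4,-9.5),(569,-137)):
    # bar foot plane z=82.5 (cap top) 
    r=rect(t,"top",c,99.5,yaw,28,7); r=np.clip(r*3,0,255).astype(np.uint8)
    for k in range(0,r.shape[0],49): cv2.line(r,(0,k),(r.shape[1],k),(0,255,255),1)
    out.append(r)
cv2.imwrite("pics/r8.png",np.hstack(out)); print(out[0].shape)
# structure-tensor dominant edge angle inside radius 15mm
for nm,c in(("home",(593.4,-9.5)),("loose",(569,-137))):
  for z in(82.5,99.5,116.5):
    r=rect(t,"top",c,z,yaw,28,4).astype(np.float32).mean(2); r=cv2.GaussianBlur(r,(0,0),3)
    # centre at cap top in image
    gx=cv2.Sobel(r,cv2.CV_32F,1,0);gy=cv2.Sobel(r,cv2.CV_32F,0,1)
    h=r.shape[0]//2; Y,X=np.mgrid[-h:h,-h:h]; 
    o=proj("top",[[*c,88]])
    m=(X**2+Y**2<(13*4)**2)
    a=.5*np.arctan2(2*(gx*gy)[m].sum(),(gx**2-gy**2)[m].sum()); print(nm,z,"bar angle anticlockwise from crossbar deg",-(np.degrees(a)-90 if a>0 else np.degrees(a)+90))
E
```

```text
(392, 392, 3)
home 82.5 bar angle anticlockwise from crossbar deg 2.2042236
home 99.5 bar angle anticlockwise from crossbar deg 2.1181488
home 116.5 bar angle anticlockwise from crossbar deg 12.2200775
loose 82.5 bar angle anticlockwise from crossbar deg -9.960045
loose 99.5 bar angle anticlockwise from crossbar deg -9.915108
loose 116.5 bar angle anticlockwise from crossbar deg -24.837471
```

View pics/r8.png

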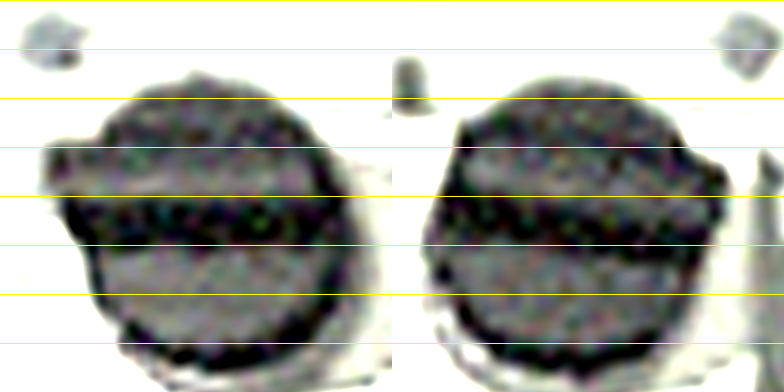

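The nut is seated, but measured against the clamp its bar is about 9° past the crossbar (home nut about 0-2°), further than the 0-4° described. I evidently pushed hard into the stop, so I'll bring it back into line by closing the fingers around it at the right angle.

```bash
python3 -m crank '[{"travel":[0.5,-0.23,0],"turn":-0.8},{"travel":[0.8,-0.2,0],"turn":-0.8},{"travel":[0.8,-0.15,0.05],"turn":-0.7},{"travel":[0.8,-0.15,0.1],"turn":0},{"travel":[0.8,-0.15,0.1],"turn":0},{"travel":[0.8,-0.15,0.1],"turn":0},{"travel":[0.4,-0.1,0.1],"turn":0},{"travel":[0,0,0],"turn":0}]';python3 st.py 570.3 -136.3 170
```

```text
t: 14.9
ee_pos: [564.1, -145.2, 219.6]
orientation: [-2.386, -1.974, -0.004]
ft_force: [0.0, -0.6, 0.3]
width: 87.8
t 14.9 p [ 564.1 -145.2  219.6] yawx 79.19 tilt [-0.027  0.036 -0.999] F [ 0.  -0.6  0.3] M [-0.07 -0.09  0.01] w 87.76 q6 -0.11
tool shift mm [ 8.4  6.1 49.7] units [0.17 0.12 0.99]
```

```bash
python3 -m crank '[{"travel":[0.17,0.12,0.3],"turn":0},{"travel":[0,0,0.4],"turn":0},{"travel":[0,0,0.4],"turn":0},{"travel":[0,0,0.2],"turn":0},{"travel":[0,0,0],"turn":0}]';python3 st.py 570.3 -136.3 110
```

```text
t: 15.4
ee_pos: [570.7, -133.8, 149.8]
orientation: [-2.385, -1.976, -0.004]
ft_force: [-0.6, -0.5, -0.3]
width: 87.8
t 15.4 p [ 570.7 -133.8  149.8] yawx 79.26 tilt [-0.027  0.036 -0.999] F [-0.6 -0.5 -0.3] M [-0.11 -0.12  0.04] w 87.79 q6 -0.1
tool shift mm [-3.7  1.4 39.7] units [-0.07  0.03  0.79]
```

```bash
python3 -m crank '[{"travel":[-0.07,0.02,0.2],"turn":0},{"travel":[0,0,0.2],"turn":0},{"travel":[0,0,0.2],"turn":0},{"travel":[0,0,0.15],"turn":0},{"travel":[0,0,0],"turn":0}]' -0.2;python3 st.py 570.3 -136.3 110;python3 -m crank '[{"travel":[0,0,0],"turn":0},{"travel":[0,0,0],"turn":0}]' -0.6;python3 st.py 570.3 -136.3 110
```

```text
t: 15.9
ee_pos: [571.0, -137.7, 109.7]
orientation: [-2.388, -1.974, -0.006]
ft_force: [0.6, 0.2, -0.4]
width: 51.3
t 15.9 p [ 571.  -137.7  109.7] yawx 79.15 tilt [-0.025  0.036 -0.999] F [ 0.6  0.2 -0.4] M [-0.05 -0.07 -0.04] w 51.32 q6 -0.11
tool shift mm [ 1.2 -0.9 -0.2] units [ 0.02 -0.02 -0.  ]
t: 16.1
ee_pos: [571.2, -137.7, 109.8]
orientation: [-2.388, -1.975, -0.006]
ft_force: [0.3, 0.2, 0.1]
width: 35.5
t 16.1 p [ 571.2 -137.7  109.8] yawx 79.15 tilt [-0.025  0.036 -0.999] F [0.3 0.2 0.1] M [-0.1  -0.06  0.02] w 35.46 q6 -0.11
tool shift mm [ 1.2 -1.1 -0.1] units [ 0.02 -0.02 -0.  ]
```

```bash
python3 -m crank '[{"travel":[0.02,-0.02,0],"turn":-0.2},{"travel":[0,0,0],"turn":0},{"travel":[0,0,0],"turn":0},{"travel":[0,0,0],"turn":0},{"travel":[0,0,0],"turn":0},{"travel":[0,0,0],"turn":0}]' -0.71;python3 st.py;python3 -m crank '[{"travel":[0,0,0],"turn":0},{"travel":[0,0,0],"turn":0},{"travel":[0,0,0],"turn":0}]';python3 st.py
```

```text
t: 16.7
ee_pos: [571.2, -136.5, 111.3]
orientation: [-2.367, -2.002, -0.009]
ft_force: [0.3, 0.2, -0.6]
width: 12.8
t 16.7 p [ 571.2 -136.5  111.3] yawx 80.42 tilt [-0.022  0.035 -0.999] F [ 0.3  0.2 -0.6] M [-0.07 -0.13 -0.03] w 12.78 q6 -0.13
t: 17.0
ee_pos: [571.1, -136.5, 111.3]
orientation: [-2.367, -2.002, -0.009]
ft_force: [-0.5, -0.0, -0.5]
width: 12.5
t 17.0 p [ 571.1 -136.5  111.3] yawx 80.42 tilt [-0.022  0.035 -0.999] F [-0.5 -0.  -0.5] M [-0.07 -0.07 -0.01] w 12.54 q6 -0.13
```

```bash
python3 -m crank '[{"travel":[0,0,0],"turn":0},{"travel":[0,0,0],"turn":0},{"travel":[0,0,0],"turn":0},{"travel":[0,0,0],"turn":0},{"travel":[0,0,0],"turn":0}]' 0;python3 -m crank '[{"travel":[0,0,-0.2],"turn":0},{"travel":[0,0,-0.3],"turn":0},{"travel":[0,0,-0.5],"turn":0},{"travel":[0,0,-0.6],"turn":0},{"travel":[0,0,-0.6],"turn":0},{"travel":[0,0,-0.5],"turn":0},{"travel":[-0.5,0.1,0],"turn":0},{"travel":[-0.8,0.15,0],"turn":0},{"travel":[-0.8,0.15,0],"turn":0},{"travel":[-0.8,0.15,0],"turn":0},{"travel":[-0.8,0.15,0],"turn":0},{"travel":[-0.8,0.15,0],"turn":0},{"travel":[-0.5,0.1,0],"turn":0},{"travel":[0,0,0],"turn":0}]' 1; python3 - <<'E'
from rect import *
from ov import draw
t=imaging.get_image("top");cv2.imwrite("pics/top9.png",t)
s=imaging.get_image("side");cv2.imwrite("pics/side9.png",s)
yaw=np.radians(79.7);out=[]
for nm,c in(("home",(593.4,-9.5)),("loose",(569,-137))):
    r=rect(t,"top",c,99.5,yaw,28,7); r=np.clip(r*3,0,255).astype(np.uint8)
    for k in range(0,r.shape[0],49): cv2.line(r,(0,k),(r.shape[1],k),(0,255,255),1)
    out.append(r)
    for z in(82.5,99.5):
        r=rect(t,"top",c,z,yaw,28,4).astype(np.float32).mean(2); r=cv2.GaussianBlur(r,(0,0),3)
        gx=cv2.Sobel(r,cv2.CV_32F,1,0);gy=cv2.Sobel(r,cv2.CV_32F,0,1)
        h=r.shape[0]//2; Y,X=np.mgrid[-h:h,-h:h]; m=(X**2+Y**2<(13*4)**2)
        a=np.degrees(.5*np.arctan2(2*(gx*gy)[m].sum(),(gx**2-gy**2)[m].sum())); print(nm,z,-(a-90 if a>0 else a+90))
sd=np.clip(cv2.resize(s[205:295,310:370],(261,392),interpolation=cv2.INTER_CUBIC)*2.,0,255).astype(np.uint8)
cv2.imwrite("pics/r9.png",np.hstack(out)); cv2.imwrite("pics/s9.png",sd)
E
python3 st.py
```

```text
t: 17.5
ee_pos: [571.2, -136.5, 111.4]
orientation: [-2.367, -2.002, -0.009]
ft_force: [-0.5, 0.4, 0.2]
width: 43.7
t: 18.9
ee_pos: [582.0, -405.8, 264.8]
orientation: [-2.377, -2.017, -0.02]
ft_force: [0.8, -0.4, 0.2]
width: 87.6
home 82.5 2.4472885
home 99.5 3.197441
loose 82.5 0.59568787
loose 99.5 -0.47174072
t 19.0 p [ 582.3 -402.9  264.7] yawx 80.74 tilt [-0.006  0.028 -1.   ] F [-0.7 -0.1  0.2] M [ 0.01 -0.09  0.01] w 87.57 q6 -0.47
```

View pics/r9.png

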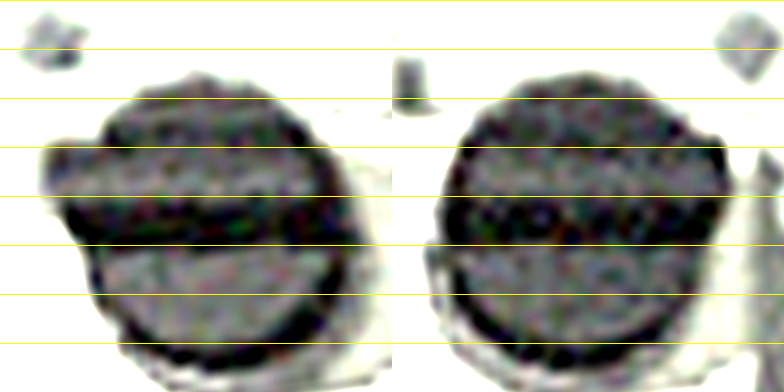

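View pics/s9.png

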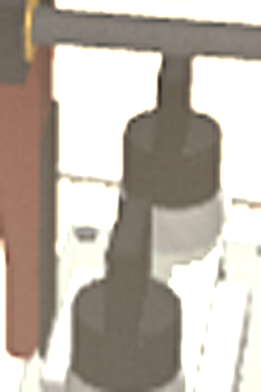

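View pics/top9.png

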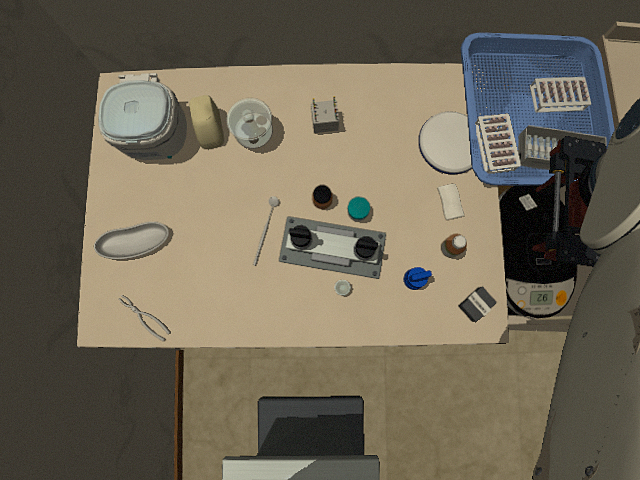

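View pics/side9.png

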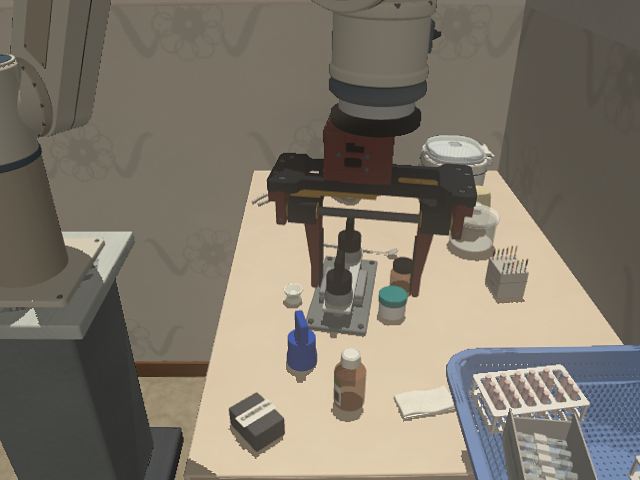

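Final pictures: the loose nut (top 367,248) is down and parallel to the crossbar (about 0°, versus about +2-3° for the home nut with the same method). Everything around the clamp is still standing, and the gripper is clear and open.

```bash
python3 -c "
from workcell import workorder
print(workorder.close_job())"
```

```text
the job is handed in; nothing more can be done
None
```

The nut is down on the crossbar with its grip in line, and the job was handed in at about 19 s with the gripper open and clear. I held it loosely and turned it back to about 77° from the crossbar, where it dropped about 12.5 mm in the side picture. I then turned it clockwise, and it ran down about 6 mm more to its stop.

**Disagreement:** I pushed against the stop up to about 0.6 Nm. The released bar then measured about 9–10° past the crossbar, more than the 0–4° in the description. I closed the fingers round it again in line with the crossbar to turn it back.

**Last checks:**
- **Angle:** the loose nut's bar is about 0° (±1°) to the crossbar. The home nut reads about +2 to +3° by the same method, so the two agree within roughly 3°. I did not press the nut against the stop again after turning it back.
- **Height:** the side picture shows it at home level. I did not measure the height again after the correction.
- **Surroundings:** the home nut, the blue look-alike and the small things round the clamp look unmoved and upright. Measured forces were only a few newtons throughout.

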